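# Clamp a hammer-handle blank with the ratchet-capped bench clamp

## Task

Lay the pale hammer-handle blank on the bed of the green bench clamp, red end outwards, and slide it under the spindle until its plain end is home against the back stop. Then tighten the clamp by its black ratchet cap, clockwise seen from above and letting the cap ride down with the screw, until the slip clutch clicks (one to three clicks, never more than five), so that the blank is held firmly but not crushed. Let go and leave the other things on the bench alone.

Things in the scene. Friction and masses are not known exactly. Their poses are not given: they have to be found in the camera images.
- clamp: Green cast-iron bench clamp, bolted down, place and yaw vary. Origin: on the bench, on the vertical spindle axis. Its throat opens to its own -x (towards the robot). Bed top 15 mm above the bench: base 100 mm wide from x = -55 to +80 mm, before it a steel tongue only 18 mm wide, x = -160 to -55, so fingers can straddle it. Overhead arm 44 mm wide, x = -24 to +74, underside 64, top 88 mm up.
- pad: Brass pressing pad at the foot of the spindle, a disc 20 mm in diameter, on stiff springs. Origin: centre of its underside. It goes straight down without turning as the screw is tightened; at the start it stands about 2 to 5 mm above the top of a blank lying on the bed. It presses with about 20 N when the clutch slips; much more, as from pushing the cap down (over 30 N), crushes the wood.
- thimble (a joint): Angle (rad) of the aluminium thimble (34 mm in diameter, 26 mm high) below the cap, growing clockwise from above. It lowers pad, thimble and cap by 2.55 mm per rad, free (drag about 0.1 N m) till the pad touches; then, the pad being sprung (15 N/mm), about 0.5 rad more till the clutch slips. Starts 0.6 to 1.4, ends near 2.85. Self-locking. Turning the thimble itself would go round the clutch.
- cap (a joint): Slip angle (rad) of the ratchet cap on the thimble, 0 at the start, growing clockwise from above. While the clutch holds, both turn together and this stays within about 0.1. When the torque on the cap passes about 0.15 N m the cap jumps on: one click is 0.524 rad. Pulling the cap up while turning loads the screw and makes it slip too early; pushing it down loads the wood.
- cap_top (a point): Centre of the top face of the black knurled ratchet cap, on the spindle axis, z up. The cap is an upright cylinder 30 mm in diameter, 38 mm high, with a yellow line, on top of the wider thimble. Grip it lightly from above (20 to 30 N) with the fingertips on the cap only. Its top starts some 160 mm above the bench and sinks 2.55 mm per rad of thimble turn.
- blank: Hammer-handle blank, pale ash bar 240 mm long (its x), 28 mm wide (y), 24 mm high (z), about 0.12 kg, lying on the bench to the left of the clamp. Origin: centre of its underside. Its -x end is dipped red and stays outwards (towards the robot); its plain +x end goes in first.
- red_end (a point): Centre of the red end face of the blank (120 mm from its middle, 12 mm above its underside).
- hammer: Bystander: hammer lying on the bench, to be left alone. Origin under its middle.
- screwdriver: Bystander: screwdriver lying on the bench, to be left alone.
- jar: Bystander: glass jar with yellow lid, 64 mm in diameter, 85 mm high, to be left alone.
- offcut: Bystander: dark wooden offcut 70 x 45 x 20 mm, to be left alone.
- funnel: Bystander: white plastic funnel standing mouth down, 84 mm in diameter, 85 mm high, to be left alone.
- pruner: Bystander: pruning shears with yellow handles, about 170 mm long, lying flat, to be left alone.
- tape: Bystander: yellow tape measure, 65 x 30 x 60 mm, to be left alone.
- stop (a point): On the clamp: middle of the foot of the back stop's upright face, at the clamp's x = +30, y = 0, z = 15 mm (bed height); axes as the clamp's. Two steel rails 14 mm high, x = -25 to +30, make a channel 36 mm wide leading to it; their flared ends widen it to about 53 mm at x = -50. With the blank home its centre is 120 mm before this point (towards -x), its underside at this height.
Mind the look-alikes: they are no part of the job. Of the things that look like the blank, the middle-sized one is meant.

How it is judged:
On the way, in this order (a step that is already met when the one before it is completed fails the run):
1. the blank lies on the clamp's bed, plain end home against the back stop, red end outwards (x of blank in the frame of clamp above -0.094 m and y of blank in the frame of clamp between -0.005 and 0.005 m and z of blank in the frame of clamp below 0.018 m and x of red_end in the frame of clamp below -0.19 m), for 0.2 s.
2. the clutch has clicked at least once with the pad pressing on the blank (value of joint cap above 0.4 rad and contact force between pad and blank above 8 N), for 0.1 s.
At the end, for the whole second after the job is handed in: The blank rests on the bed within 4 mm of the back stop and 5 mm of the middle, red end outwards, still (under 10 mm/s); the clutch has slipped by at least one click (over 0.4 rad); the pad presses on the blank with more than 8 N (all of step 1 and all of step 2 and linear speed of blank below 0.01 m/s); the robot touches nothing.
It fails at once if the wood is crushed: the pad presses on the blank with more than 30 N (contact force between pad and blank above 30 N).
It fails at once if the clutch is run on for more than five clicks (over 2.9 rad of slip) (value of joint cap above 2.9 rad).
It fails at once if a bystander is moved more than 30 mm (distance of any of hammer, screwdriver, jar, offcut, funnel, pruner, tape from where it was at the start of the episode above 0.03 m).
It also fails if it takes over 61 s, if anything falls off the work surface, if the arm or the gripper's body presses on something with over 40 N, if the wrist force passes 120 N, or if a joint passes its speed limit or range.

## Robot

A 6-joint arm with a two-finger parallel gripper is mounted at the origin on the work surface. World frame = base frame: x ahead of the robot, y to its left, z up, the work surface at z = 0. Lengths are in m, angles in rad, forces in N, time in s.
With the tool pointing down it reaches from about 0.3 to 0.775 m from the base axis. Payload 14.6 kg.
Tool frame: the origin (TCP) lies on the centre line of the jaws, within the pads' length; the fingertips stand 19 mm ahead of it and the grasp point (between the pads) is the TCP; z points along the fingers, x is the direction in which the jaws open and shut, and the axes are right-handed (so a half turn about z gives the same grasp; the last joint's range is limited). The gripper opens to 94 mm and grips with 3 to 60 N. Pads are 16 mm wide; open, the fingers measure 119 mm over their backs; the gripper's body (75 mm by 177 mm) begins 78 mm behind the grasp point.
Start: joints at [1.27, 0.3, 1.521, -0, 1.321, -0.067], TCP at [0.127, 0.535, 0.224] pointing down, gripper open.
Joint ranges: [-3.03, 3.03], [-0.79, 2.21], [0.23, 2.52], [-1.04, 4.18], [0, 3.07], [-2.55, 2.55]. Speed limits (rad/s): [2.22, 2.22, 2.57, 3.14, 3.14, 3.14].

## Interface

Orientations are given as [roll, pitch, yaw] about the fixed x, y, z axes, in that order (R = Rz(yaw) Ry(pitch) Rx(roll)).
In Python, from station import ctrl, imaging gives the robot as it stands.
- The arm moves only by the shell command python3 -m handwheel 'ROWS' [OPENING] [FORCE]. ROWS is JSON, a list that holds one entry, the list of rows, each a list of 4 numbers: the shift along the tool's x, y, z in m, then the turn about the tool's z in rad. A call has 1 to 10 rows; each row shifts and turns the pose as measured when the row begins, along the tool's axes as they then stand; what a row does not reach is not made up. A row lasts 1/10 s, in which the tool goes at most 50 mm and 8.59 degrees, less where a joint would pass 70% of its speed; a pose out of reach is approached as far as the arm can. A call is refused whole if a number of a shift passes 0.05 or a number of a turn 0.15, either way. A call with a gripper value outside its range is refused whole. OPENING is the finger opening in m, from 0 to 0.094, set as the call begins (- or left out, the last holds). The fingers move at their own pace and stop on an object; FORCE is the grip in N (left out, the last holds). Time passes only in rows, so rows that do not move let the fingers close. It gives the time, the measured TCP pose, the force and the opening at its end, in the units of the state.
- ctrl.get_obs(): the state, without advancing time (a new reading comes with each control period).
- imaging.camera(name): name is "scene" or "top"; returns the picture (400x640x3 uint8, red, green, blue); there is no depth.
- imaging.camera_model(name): a dict with "camera_matrix" (3x3 intrinsics, pixels), "position" and "attitude" of the camera in the world. Camera axes: x right, y up, looking along -z (the intrinsics and any distortion apply to the point x, -y, -z); pixel columns grow to the right and rows downward; lengths in m; the calibration is good to about 2 mm. A picture is of the moment at which its call begins. camera_model takes no time and is no camera call.
- ctrl.hand_in(): hands the job in, once; it reports no verdict.
The state is a dict: "time_s": time; "qpos": joint angles; "joint_vel": joint speeds; "tau": joint torques, N m; "ee_pos": TCP position; "eef_rot": TCP orientation; "force": force on the tool from outside, world axes, zero at the start; "moment": the same for the moment, N m; "grip_width": finger opening in m.
Only numpy, scipy, OpenCV 4.12 (cv2) and the standard library are available. Lean on these libraries where they do the work, as an engineer would, in place of code of your own. Each camera call takes 0.05 s, during which the arm holds its last target. There are 200 camera calls.

## Working session

There is one attempt and no reset: what is moved stays moved. The work goes in short steps, Python scripts to look and compute and a shell command to move; the robot and the scene stay as the last step left them, time stands still between calls to the robot, and variables do not carry over. Pictures are saved under pics/ and viewed, about 8 in all and at most 12, crops included, and the job is handed in when it is done.

```bash
mkdir -p pics; ls; cat > h.py <<'E'
import numpy as np, cv2
from station import ctrl, imaging
def shot(n,f=None):
    im=imaging.camera(n)
    if f: cv2.imwrite('pics/'+f,im[:,:,::-1])
    return im
def cam(n):
    m=imaging.camera_model(n); K=np.array(m['camera_matrix']); p=np.array(m['position']); a=np.array(m['attitude'],float)
    if a.shape==(3,3): R=a
    else:
        from scipy.spatial.transform import Rotation as Ro
        R=Ro.from_euler('xyz',a).as_matrix() if a.size==3 else Ro.from_quat(a).as_matrix()
    return K,p,R,m
def ray(n,u,v,z):
    K,p,R,m=cam(n); d=np.linalg.solve(K,[u,v,1]); d=R@np.array([d[0],-d[1],-d[2]])
    return p+d*(z-p[2])/d[2]
def proj(n,P):
    K,p,R,m=cam(n); c=R.T@(np.array(P)-p); q=K@np.array([c[0],-c[1],-c[2]]); return q[:2]/q[2]
E
python3 - <<'E'
from h import *
for n in('scene','top'):
    shot(n,n+'0.png'); print(n,imaging.camera_model(n))
o=ctrl.get_obs(); print(o)
for n in('scene','top'): print(proj(n,o['ee_pos']))
E
```

```text
pics
scene {'camera_matrix': array([[405.81836392,   0.        , 321.44266091],
       [  0.        , 405.81836392, 197.63946711],
       [  0.        ,   0.        ,   1.        ]]), 'position': array([ 1.21511697, -0.15688701,  1.1786475 ]), 'attitude': array([ 0.62527079, -0.0069541 ,  1.3487806 ])}
top {'camera_matrix': array([[374.508838  ,   0.        , 322.19633185],
       [  0.        , 374.508838  , 198.24377204],
       [  0.        ,   0.        ,   1.        ]]), 'position': array([0.2487597 , 0.02357011, 1.21788266]), 'attitude': array([ 0.19363382,  0.00801634, -1.5506747 ])}
{'time_s': 0.1, 'qpos': array([ 1.27039788e+00,  3.00409338e-01,  1.52150407e+00, -1.83484185e-05,
        1.32069789e+00, -6.65998674e-02]), 'joint_vel': array([-0.0015798 , -0.00315204, -0.00062887,  0.00106371, -0.00110777,
        0.00019419]), 'tau': array([ 6.51384162e-04, -5.32651448e+01, -3.53277326e+01,  7.08998716e-02,
        2.35902099e-02, -1.16010588e-04]), 'ee_pos': array([0.12736574, 0.53483343, 0.22395278]), 'eef_rot': array([-3.14154260e+00,  1.01757287e-03,  1.33700233e+00]), 'force': array([-0.41519229,  0.3535744 ,  0.5401573 ]), 'moment': array([-0.02917362,  0.03416903,  0.01333711]), 'grip_width': 0.09429100573379302}
[438.42797426  82.10830827]
[124.53374235 315.93431177]
```

View pics/top0.png

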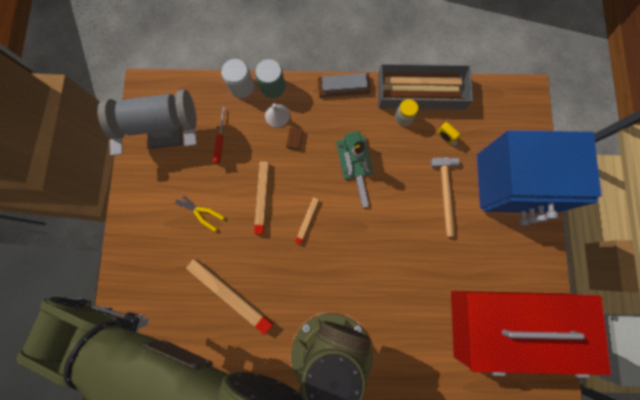

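View pics/scene0.png

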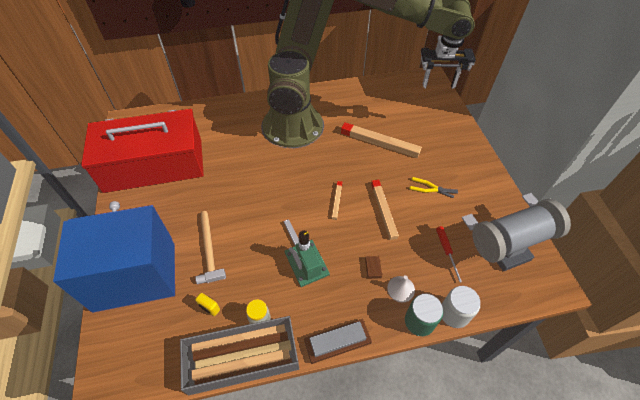

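Three look-alikes in the top view: a large one (228,296), a middle one (262,198) and a small one (307,221). The middle one should be the blank, and I'll confirm by its length and a crop. The clamp is at about (355,155), with its tongue at (363,192).

```bash
python3 - <<'E'
from h import *
T=cv2.imread('pics/top0.png');S=cv2.imread('pics/scene0.png')
def blobs(n,im):
    h=cv2.cvtColor(im,cv2.COLOR_BGR2HSV)
    H,Sa,V=[h[:,:,i].astype(int) for i in range(3)]
    pale=((H>8)&(H<25)&(Sa>60)&(V>165)); red=((H<6)|(H>174))&(Sa>180)&(V>110)
    green=(H>60)&(H<90)&(Sa>70)&(V>40)
    for k,m in(('pale',pale),('red',red),('green',green)):
        c,_=cv2.findContours(m.astype(np.uint8),cv2.RETR_EXTERNAL,cv2.CHAIN_APPROX_NONE)
        for q in c:
            if cv2.contourArea(q)<25: continue
            r=cv2.minAreaRect(q); b=cv2.boxPoints(r)
            if n=='top' and r[0][0]>480 : continue
            P=[ray(n,*p,0.024)[:2].round(3).tolist() for p in b]
            print(n,k,np.round(r[0],1),np.round(r[1],1),'ctr',ray(n,*r[0],0.024)[:2].round(3),P if k=='pale' else '')
blobs('top',T);blobs('scene',S)
a=cv2.resize(T[130:260,220:420],None,fx=4,fy=4,interpolation=cv2.INTER_CUBIC)
b=cv2.resize(S[170:300,230:430],None,fx=4,fy=4,interpolation=cv2.INTER_CUBIC)
cv2.imwrite('pics/c1.png',cv2.resize(np.vstack([a,b]),None,fx=.577,fy=.577) if 0 else a)
cv2.imwrite('pics/c2.png',b)
E
```

```text
top pale [223.2 292.4] [90.3 11.4] ctr [0.179 0.339] [[0.252, 0.464], [0.28, 0.444], [0.108, 0.217], [0.082, 0.238]]
top pale [206.8 215.8] [27.7 17.2] ctr [0.418 0.409] [[0.419, 0.462], [0.466, 0.435], [0.417, 0.356], [0.37, 0.384]]
top pale [307.  217.3] [ 5.9 42.9] ctr [0.419 0.086] [[0.358, 0.118], [0.488, 0.07], [0.481, 0.052], [0.352, 0.101]]
top pale [446.  200.5] [69.3  6. ] ctr [ 0.482 -0.363] [[0.597, -0.348], [0.599, -0.368], [0.372, -0.377], [0.37, -0.358]]
top pale [260.4 193. ] [ 8.  62.7] ctr [0.496 0.24 ] [[0.395, 0.256], [0.603, 0.25], [0.601, 0.223], [0.393, 0.23]]
top pale [449.5 129.6] [18.6  7.8] ctr [ 0.726 -0.385] [[0.737, -0.354], [0.758, -0.372], [0.715, -0.417], [0.694, -0.398]]
top pale [408.5 107. ] [14. 17.] ctr [ 0.805 -0.25 ] [[0.83, -0.221], [0.831, -0.279], [0.78, -0.278], [0.779, -0.22]]
top pale [426.  88.] [ 2. 62.] ctr [ 0.876 -0.311] [[0.878, -0.205], [0.881, -0.418], [0.874, -0.417], [0.87, -0.205]]
top pale [425.5  80. ] [ 4. 69.] ctr [ 0.905 -0.311] [[0.911, -0.192], [0.915, -0.43], [0.9, -0.429], [0.896, -0.192]]
top red [263.7 325.3] [12.7 1
[... 6482 characters left out ...]
4.5 153.6] [ 68.5 386.2] ctr [ 0.172 -0.057] [[0.012, -0.782], [-0.045, 0.799], [0.333, 0.674], [0.338, -0.711]]
scene pale [349.5  99.7] [ 6.7 43.1] ctr [-0.072  0.264] [[-0.099, 0.176], [-0.086, 0.362], [-0.044, 0.352], [-0.058, 0.169]]
scene pale [338.7  85.2] [11.9 41.9] ctr [-0.174  0.243] [[-0.213, 0.154], [-0.214, 0.345], [-0.135, 0.33], [-0.135, 0.145]]
scene red [444.4 239.4] [28.2  5.6] ctr [0.655 0.391] 
scene red [375.9 182.7] [5.9 7.7] ctr [0.381 0.241] 
scene red [346.9 126.9] [11.5  7.8] ctr [0.084 0.212] 
scene red [140.5 151.1] [ 71.  121.5] ctr [ 0.042 -0.591] 
scene green [429.3 325.8] [15.9 29.3] ctr [0.912 0.236] 
scene green [308.  265.2] [33.3 30.9] ctr [ 0.649 -0.064]
```

View pics/c1.png

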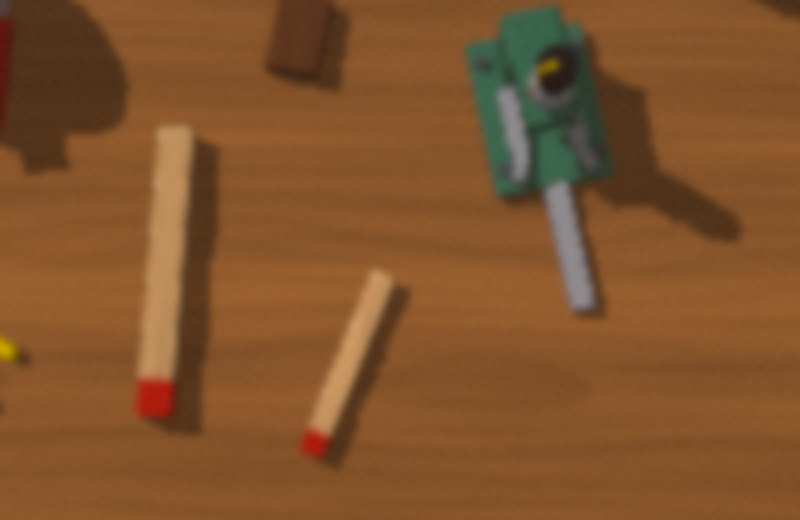

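View pics/c2.png

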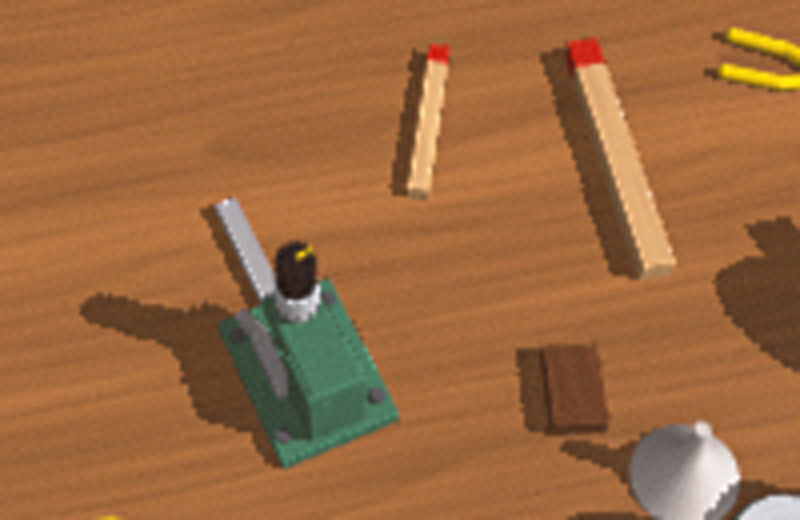

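The middle bar is confirmed: about 240 mm long and 27 mm wide, red end at top pixel (259,229), which is the robot side. The clamp shows clearly in both crops. Next I fix both poses from crop pixels.

```bash
python3 - <<'E'
from h import *
t=lambda u,v,z:ray('top',220+u/4-.375,130+v/4-.375,z)[:2]
s=lambda u,v,z:ray('scene',230+u/4-.375,170+v/4-.375,z)[:2]
p=lambda *a:[print(x,np.round(y,4)) for x,y in zip(a[::2],a[1::2])]
p('plain top',t(175,127,.024),'plain scene L',s(640,266,.024),'plain scene R',s(674,258,.024),'red T (L,R)',t(138,408,.024),'',t(174,406,.024),'red S',s(568,41,.024),'',s(598,39,.024))
p('tongue end T',t(584,309,.015),'joint T',t(558,185,.015),'tongue end S',s(227,201,.015),'joint~ S',s(268,290,.015),
 'base fl T',t(500,197,.015),'fr',t(612,174,.015),'bl T',t(468,46,.015),'S fr-',s(221,325,.015),'S back -y',s(285,460,.015),'S back +y',s(398,414,.015),'S front +y',s(329,282,.015))
def line(n,u,v):
    a=ray(n,u,v,0);b=ray(n,u,v,.3);return a,(b-a)/np.linalg.norm(b-a)
a,d=line('top',220+554/4-.4,130+64/4-.4);b,e=line('scene',230+296/4-.4,170+249/4-.4)
k=np.linalg.lstsq(np.c_[d,-e],b-a,rcond=None)[0];P,Q=a+k[0]*d,b+k[1]*e;print('cap',P.round(4),Q.round(4))
E
```

```text
plain top [0.6036 0.2354]
plain scene L [0.6043 0.2191]
plain scene R [0.6031 0.2489]
red T (L,R) [0.3699 0.2533]
 [0.372  0.2246]
red S [0.3655 0.2298]
 [0.3691 0.2571]
tongue end T [ 0.4584 -0.104 ]
joint T [ 0.5621 -0.0827]
tongue end S [ 0.4627 -0.101 ]
joint~ S [ 0.5553 -0.083 ]
base fl T [ 0.551  -0.0348]
fr [ 0.5723 -0.1274]
bl T [ 0.6816 -0.0068]
S fr- [ 0.5788 -0.126 ]
S back -y [ 0.7043 -0.0978]
S back +y [ 0.6858 -0.0045]
S front +y [ 0.5587 -0.0327]
cap [ 0.6136 -0.066   0.1687] [ 0.6134 -0.0668  0.1688]
```

```bash
cat > d.py <<'E'
import sys,numpy as np
from station import ctrl
from scipy.spatial.transform import Rotation as Ro
def delta(x,y,z,yaw):
    o=ctrl.get_obs();R=Ro.from_euler('xyz',o['eef_rot']).as_matrix()
    s=R.T@(np.array([x,y,z])-o['ee_pos']); w=(yaw-o['eef_rot'][2]+np.pi)%(2*np.pi)-np.pi
    print('t%.1f'%o['time_s'],'pos',o['ee_pos'].round(4),'rpy',o['eef_rot'].round(3),'q1,6',o['qpos'][[0,5]].round(2),'F',o['force'].round(1),'M',o['moment'].round(2),'w',round(o['grip_width'],4),'\nneed',s.round(4),'turn',round(-w,3))
if __name__=='__main__': delta(*map(float,sys.argv[1:]))
E
python3 -m handwheel '[[[-0.0206,0.0418,0,-0.02],[-0.0206,0.0418,0,-0.02],[-0.0206,0.0418,0,-0.02],[-0.0206,0.0418,0,-0.02],[-0.0206,0.0418,0,-0.02],[-0.0206,0.0418,0,-0.02],[-0.0206,0.0418,0,-0.02],[-0.0206,0.0418,0,-0.02],[-0.0206,0.0418,0,-0.02],[-0.0206,0.0418,0,-0.02]]]' 0.094 30
python3 d.py 0.4865 0.2375 0.022 1.545
```

```text
time_s: 1.1
ee_pos: [0.5211, 0.2643, 0.2215]
eef_rot: [-3.138, 0.004, 1.553]
force: [0.2, 0.7, 0.1]
grip_width: 0.0941
t1.1 pos [0.5211 0.2643 0.2215] rpy [-3.138  0.004  1.553] q1,6 [ 0.41 -1.15] F [0.2 0.7 0.1] M [0.04 0.02 0.03] w 0.0941 
need [-0.0266 -0.0334  0.1997] turn 0.008
```

```bash
python3 -m handwheel '[[[-0.013,-0.017,0,0],[-0.01,-0.013,0.02,0.005],[-0.004,-0.004,0.035,0.003],[0,0,0.035,0],[0,0,0.035,0],[0,0,0.03,0],[0,0,0.02,0],[0,0,0.01,0],[0,0,0,0]]]' 
python3 d.py 0.4865 0.2375 0.022 1.545
```

```text
time_s: 2.0
ee_pos: [0.4877, 0.2306, 0.0257]
eef_rot: [-3.133, 0.007, 1.538]
force: [0.2, -0.8, 1.1]
grip_width: 0.0939
t2.0 pos [0.4877 0.2306 0.0257] rpy [-3.133  0.007  1.538] q1,6 [ 0.38 -1.16] F [ 0.2 -0.8  1.1] M [-0.01  0.02 -0.  ] w 0.0939 
need [ 0.0068 -0.0014  0.0037] turn -0.007
```

```bash
python3 -m handwheel '[[[0.007,-0.001,0.002,-0.007],[0,0,0,0]]]' 
python3 -m handwheel '[[[0,0,0,0],[0,0,0,0],[0,0,0,0],[0,0,0,0],[0,0,0,0],[0,0,0,0],[0,0,0,0],[0,0,0,0]]]' 0.0 40
python3 d.py 0.4865 0.2375 0.022 1.545
```

```text
time_s: 2.2
ee_pos: [0.4877, 0.2385, 0.0251]
eef_rot: [-3.134, 0.006, 1.545]
force: [-0.4, -0.2, 1.0]
grip_width: 0.0942
time_s: 3.0
ee_pos: [0.4889, 0.2392, 0.0278]
eef_rot: [-3.138, 0.004, 1.545]
force: [-0.6, 0.2, -0.3]
grip_width: 0.0337
t3.0 pos [0.4889 0.2392 0.0278] rpy [-3.138  0.004  1.545] q1,6 [ 0.39 -1.15] F [-0.6  0.2 -0.3] M [ 0.04 -0.    0.01] w 0.0337 
need [-0.0017 -0.0023  0.0058] turn 0.0
```

```bash
python3 -m handwheel '[[[0,0,0.0025,0],[0,0,0.001,0],[0,0,0.0005,0],[0,0,0.0005,0]]]' 
python3 -m handwheel '[[[0,0,-0.02,0],[0,0,-0.03,0],[0,0,-0.03,0],[0,0,-0.02,0]]]' 
python3 d.py 0.4544 -0.1018 0.09 1.779
```

```text
time_s: 3.4
ee_pos: [0.4891, 0.2393, 0.0264]
eef_rot: [-3.139, 0.004, 1.546]
force: [-2.5, -1.5, 7.6]
grip_width: 0.0278
time_s: 3.8
ee_pos: [0.4875, 0.2389, 0.1257]
eef_rot: [-3.132, 0.007, 1.546]
force: [0.5, -0.4, -1.4]
grip_width: 0.0276
t3.8 pos [0.4875 0.2389 0.1257] rpy [-3.132  0.007  1.546] q1,6 [ 0.39 -1.15] F [ 0.5 -0.4 -1.4] M [ 0.08 -0.07 -0.02] w 0.0276 
need [-0.3411 -0.0241  0.0385] turn -0.233
```

```bash
python3 -m handwheel '[[[-0.03,-0.015,0,-0.024],[-0.036,-0.015,0,-0.024],[-0.036,-0.012,0,-0.024],[-0.036,-0.01,0,-0.024],[-0.036,-0.006,0,-0.024],[-0.036,-0.003,0,-0.024],[-0.036,-0.003,0,-0.024],[-0.036,0,0,-0.024],[-0.03,0,0,-0.024],[-0.02,0,0,-0.02]]]' 
python3 d.py 0.4546 -0.1021 0.09 1.779
```

```text
time_s: 4.8
ee_pos: [0.4485, -0.1023, 0.1297]
eef_rot: [-3.136, 0.004, 1.795]
force: [0.8, -0.5, -1.1]
grip_width: 0.0276
t4.8 pos [ 0.4485 -0.1023  0.1297] rpy [-3.136  0.004  1.795] q1,6 [-0.3  -2.09] F [ 0.8 -0.5 -1.1] M [0.05 0.   0.04] w 0.0276 
need [-0.001   0.0062  0.0396] turn 0.016
```

```bash
python3 -m handwheel '[[[0,0.002,0.02,0.01],[0,0.002,0.02,0.006],[0,0,0.015,0],[0,0,0,0],[0,0,0,0]]]' 
python3 d.py 0.4546 -0.1021 0.0424 1.779
python3 - <<'E'
from h import *
a=shot('top','t1.png')[120:270,290:440,::-1];b=shot('scene','s1.png')[160:310,220:370,::-1]
cv2.imwrite('pics/v1.png',np.hstack([cv2.resize(i,(400,400),interpolation=cv2.INTER_CUBIC) for i in(a,b)]))
E
```

```text
time_s: 5.3
ee_pos: [0.4524, -0.105, 0.0727]
eef_rot: [-3.136, 0.004, 1.775]
force: [-0.5, 0.1, -1.4]
grip_width: 0.0279
t5.3 pos [ 0.4524 -0.105   0.0727] rpy [-3.136  0.004  1.775] q1,6 [-0.3  -2.07] F [-0.5  0.1 -1.4] M [0.04 0.01 0.02] w 0.0279 
need [0.0026 0.0029 0.0303] turn -0.004
```

View pics/v1.png

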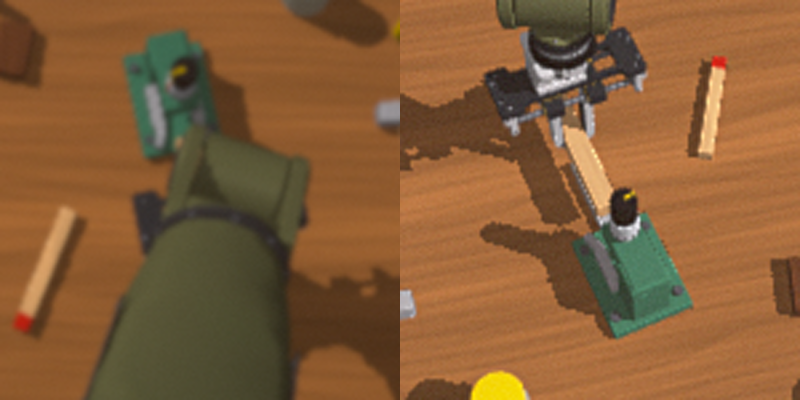

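```bash
python3 -m handwheel '[[[0.002,0.002,0.01,-0.003],[0.001,0.001,0.01,0],[0,0,0.006,0],[0,0,0.003,0]]]' 
python3 d.py 0.4546 -0.1021 0.0414 1.779
```

```text
time_s: 5.8
ee_pos: [0.4559, -0.1013, 0.0433]
eef_rot: [-3.14, 0.006, 1.779]
force: [-0.5, 0.2, -0.5]
grip_width: 0.0276
t5.8 pos [ 0.4559 -0.1013  0.0433] rpy [-3.14   0.006  1.779] q1,6 [-0.29 -2.07] F [-0.5  0.2 -0.5] M [-0.    0.06  0.04] w 0.0276 
need [-0.0005 -0.0014  0.0019] turn -0.0
```

```bash
python3 -m handwheel '[[[0,0,0.0015,0],[0,0.008,0.001,0],[0,0.01,0.0005,0],[0,0.01,0.0005,0],[0,0.01,0.0003,0]]]' 
python3 d.py 0.5279 -0.0866 0.0414 1.779
```

```text
time_s: 6.3
ee_pos: [0.493, -0.0944, 0.0413]
eef_rot: [-3.137, 0.007, 1.778]
force: [-1.6, -0.4, 3.1]
grip_width: 0.0279
t6.3 pos [ 0.493  -0.0944  0.0413] rpy [-3.137  0.007  1.778] q1,6 [-0.26 -2.03] F [-1.6 -0.4  3.1] M [-0.06  0.41  0.01] w 0.0279 
need [ 0.0005  0.0358 -0.0002] turn -0.001
```

```bash
python3 -m handwheel '[[[0,0.01,0.0,0],[0,0.01,0.0,0],[0,0.008,0,0],[0,0.003,0,0]]]' 
python3 d.py 0.5279 -0.0866 0.0414 1.779
python3 -m handwheel '[[[0,0.002,0.0,0],[0,0.002,0,0]]]' 
python3 d.py 0.5279 -0.0866 0.0414 1.779
```

```text
time_s: 6.7
ee_pos: [0.5263, -0.0875, 0.0413]
eef_rot: [-3.137, 0.007, 1.779]
force: [-5.2, -1.1, 6.8]
grip_width: 0.0276
t6.7 pos [ 0.5263 -0.0875  0.0413] rpy [-3.137  0.007  1.779] q1,6 [-0.23 -2.  ] F [-5.2 -1.1  6.8] M [-0.07  0.76  0.01] w 0.0276 
need [ 0.0005  0.0018 -0.0001] turn -0.0
time_s: 6.9
ee_pos: [0.5306, -0.0865, 0.0414]
eef_rot: [-3.136, 0.007, 1.779]
force: [-2.2, -0.8, 4.5]
grip_width: 0.0276
t6.9 pos [ 0.5306 -0.0865  0.0414] rpy [-3.136  0.007  1.779] q1,6 [-0.23 -2.  ] F [-2.2 -0.8  4.5] M [-0.03  0.41  0.07] w 0.0276 
need [ 0.0005 -0.0026 -0.    ] turn 0.0
```

Not at the stop yet, so I creep on in 2 mm steps.

```bash
for i in 1 2 3; do python3 -m handwheel '[[[0,0.0015,0.0,0],[0,0.0015,0,0]]]' | grep -E 'pos|force'; done
python3 d.py 0.5279 -0.0866 0.0414 1.779
```

```text
ee_pos: [0.5329, -0.086, 0.0413]
force: [-15.7, -3.7, 14.6]
ee_pos: [0.533, -0.0861, 0.0413]
force: [-13.5, -3.5, 12.3]
ee_pos: [0.5333, -0.086, 0.0412]
force: [-15.3, -2.9, 12.5]
t7.5 pos [ 0.5333 -0.086   0.0412] rpy [-3.12   0.004  1.779] q1,6 [-0.22 -1.99] F [-15.3  -2.9  12.5] M [-0.43  2.47 -0.  ] w 0.028 
need [ 0.0005 -0.0054 -0.0001] turn -0.0
```

```bash
python3 -m handwheel '[[[0,0,0,0],[0,0,0,0],[0,0,0,0],[0,0,0,0],[0,0,0,0]]]' 0.094 25
python3 -m handwheel '[[[0,0,-0.005,0],[0,-0.01,-0.03,0],[0,-0.02,-0.04,0],[0,-0.02,-0.05,0],[0,-0.03,-0.05,0],[0,-0.045,-0.03,0],[0,-0.045,0,0],[0,-0.03,0,0]]]' 
python3 - <<'E'
from h import *
a=shot('top','t2.png')[120:270,290:440,::-1];b=shot('scene','s2.png')[160:310,220:370,::-1]
cv2.imwrite('pics/v2.png',np.hstack([cv2.resize(i,(400,400),interpolation=cv2.INTER_CUBIC) for i in(a,b)]))
E
python3 d.py 0.616 -0.068 0.23 2.2
```

```text
time_s: 8.0
ee_pos: [0.5335, -0.0859, 0.0407]
eef_rot: [-3.12, 0.004, 1.778]
force: [-0.7, 0.0, -0.0]
grip_width: 0.0643
time_s: 8.8
ee_pos: [0.3482, -0.1234, 0.2438]
eef_rot: [-3.121, 0.006, 1.782]
force: [0.4, 0.1, 0.4]
grip_width: 0.0938
t8.9 pos [ 0.3481 -0.1237  0.2441] rpy [-3.121  0.006  1.78 ] q1,6 [-0.43 -2.2 ] F [ 0.3 -0.9  1. ] M [ 0.04 -0.06 -0.05] w 0.094 
need [-0.0011  0.2739  0.0085] turn -0.42
```

View pics/v2.png

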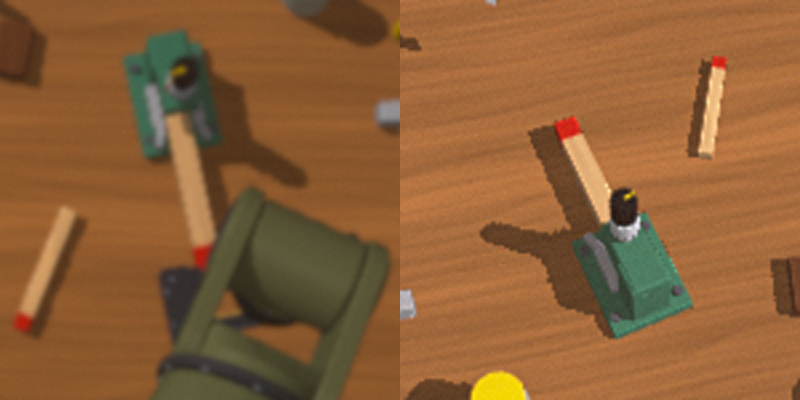

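```bash
python3 - <<'E'
from h import *
print('red end',ray('scene',282.2-.2,205.4-.2,.039))
c=np.array([.6186,-.068]);ax=np.array([.9785,.2065]);print('expect',c-.21*ax)
for n,f,(r0,r1,c0,c1) in(('top','t2.png',(130,165,345,372)),('scene','s2.png',(222,255,290,320))):
    im=cv2.imread('pics/'+f)[r0:r1,c0:c1].astype(int)
    m=(im.max(2)<75)|((im[:,:,2]>140)&(im[:,:,0]<90)&(im[:,:,1]>110))
    k,l,st,ce=cv2.connectedComponentsWithStats(m.astype(np.uint8),connectivity=4)
    for s,q in zip(st[1:],ce[1:]):
        if s[4]>20: print(n,s[0]+c0,s[1]+r0,s[2:],q+[c0,r0])
# predicted cap outline for candidates
for z in(.158,.163,.168):
  for xy in((.6135,-.0665),(.6186,-.068)):
    for n in('top','scene'):
        P=np.array([proj(n,[xy[0]+.015*np.cos(t),xy[1]+.015*np.sin(t),h]) for t in np.linspace(0,6.28,24) for h in(z,z-.038)])
        print(z,xy,n,P.min(0).round(1),P.max(0).round(1))
a=cv2.imread('pics/t2.png')[125:170,335:380];b=cv2.imread('pics/s2.png')[215:260,280:325]
cv2.imwrite('pics/v3.png',np.hstack([cv2.resize(i,(400,400),interpolation=cv2.INTER_CUBIC) for i in(a,b)]))
E
```

```text
red end [ 0.41638975 -0.10654401  0.039     ]
expect [ 0.413115 -0.111365]
top 355 140 [ 17  25 269] [363.06319703 152.2527881 ]
scene 295 222 [ 25   8 153] [306.76470588 224.70588235]
scene 310 230 [10  8 33] [314.66666667 233.45454545]
scene 298 231 [ 12  14 118] [303.37288136 237.38135593]
scene 294 245 [ 7 10 30] [297.1        249.16666667]
0.158 (0.6135, -0.0665) top [352. 142.] [363.  155.6]
0.158 (0.6135, -0.0665) scene [298.7 229.4] [309.2 244.7]
0.158 (0.6186, -0.068) top [352.5 140.4] [363.5 154. ]
0.158 (0.6186, -0.068) scene [298.5 230.9] [309.  246.3]
0.163 (0.6135, -0.0665) top [352.1 141.4] [363.2 155.1]
0.163 (0.6135, -0.0665) scene [298.6 228.5] [309.2 243.9]
0.163 (0.6186, -0.068) top [352.6 139.8] [363.7 153.5]
0.163 (0.6186, -0.068) scene [298.4 230. ] [309.  245.4]
0.168 (0.6135, -0.0665) top [352.2 140.8] [363.3 154.5]
0.168 (0.6135, -0.0665) scene [298.6 227.6] [309.1 243. ]
0.168 (0.6186, -0.068) top [352.7 139.2] [363.9 152.9]
0.168 (0.6186, -0.068) scene [298.4 229.1] [309.  244.6]
```

View pics/v3.png

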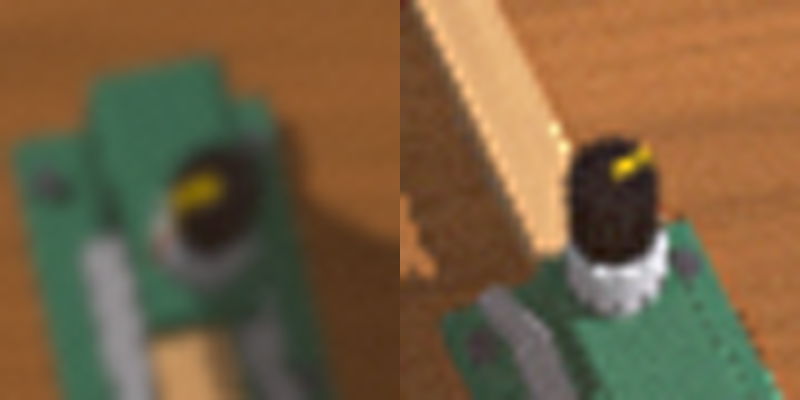

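Scene crop: the cap spans columns 299–309 and rows 230–244, and the red end lies outwards at about clamp x -0.207. With the red end and the stop contact agreeing, the blank is home. The cap is at about (0.617, -0.069), top about 0.161.

```bash
python3 -m handwheel '[[[0,0.02,0,0],[0,0.035,0,0],[0,0.035,0,0],[0,0.035,0,0],[0,0.035,0,0],[0,0.035,0,0],[0,0.03,0,0],[0,0.02,0,0],[0,0.01,0,0],[0,0,0,-0.05]]]' 
python3 -m handwheel '[[[0,0,0,-0.1],[0,0,0,-0.1],[0,0,0,-0.1],[0,0,0,-0.1],[0,0,0,-0.04],[0,0,0,0]]]'
python3 d.py 0.617 -0.069 0.152 2.3
```

```text
time_s: 9.9
ee_pos: [0.612, -0.0655, 0.2388]
eef_rot: [-3.124, 0.007, 1.829]
force: [-0.4, -0.4, 0.8]
grip_width: 0.0938
time_s: 10.5
ee_pos: [0.6152, -0.0623, 0.2358]
eef_rot: [-3.121, -0.004, 2.29]
force: [-0.5, 0.1, 0.0]
grip_width: 0.0941
t10.5 pos [ 0.6152 -0.0623  0.2358] rpy [-3.121 -0.004  2.29 ] q1,6 [-0.15 -2.44] F [-0.5  0.1  0. ] M [ 0.11  0.03 -0.02] w 0.0941 
need [-0.0065 -0.0013  0.0839] turn -0.01
```

```bash
python3 -m handwheel '[[[-0.004,-0.001,0.01,0],[-0.003,0,0.02,0],[0,0,0.025,0],[0,0,0.02,0],[0,0,0.008,0]]]' 
python3 d.py 0.617 -0.069 0.152 2.3
```

```text
time_s: 11.0
ee_pos: [0.6191, -0.0693, 0.1479]
eef_rot: [-3.122, -0.003, 2.284]
force: [0.2, -1.2, -0.4]
grip_width: 0.0942
t11.0 pos [ 0.6191 -0.0693  0.1479] rpy [-3.122e+00 -3.000e-03  2.284e+00] q1,6 [-0.16 -2.44] F [ 0.2 -1.2 -0.4] M [ 0.1   0.06 -0.03] w 0.0942 
need [ 0.0016 -0.0014 -0.004 ] turn -0.016
```

```bash
python3 -m handwheel '[[[0.001,-0.001,-0.004,0],[0,0,0,0],[0,0,0,0],[0,0,0,0],[0,0,0,0],[0,0,0,0],[0,0,0,0]]]' 0.034 22
python3 d.py 0.617 -0.069 0.152 2.3
python3 -m handwheel '[[[0,0,0,0]]]' 0 22
python3 d.py 0.617 -0.069 0.152 2.3
python3 -m handwheel '[[[0,0,0,0]]]'
python3 d.py 0.617 -0.069 0.152 2.3
```

```text
time_s: 11.7
ee_pos: [0.6187, -0.0694, 0.1545]
eef_rot: [-3.124, -0.001, 2.282]
force: [0.5, 0.6, 0.3]
grip_width: 0.0415
t11.7 pos [ 0.6187 -0.0694  0.1545] rpy [-3.124e+00 -1.000e-03  2.282e+00] q1,6 [-0.17 -2.44] F [0.5 0.6 0.3] M [0.13 0.01 0.01] w 0.0415 
need [ 0.0014 -0.001   0.0025] turn -0.018
time_s: 11.8
ee_pos: [0.6187, -0.0694, 0.1546]
eef_rot: [-3.124, -0.0, 2.282]
force: [-0.4, 0.4, -0.4]
grip_width: 0.0335
t11.8 pos [ 0.6187 -0.0694  0.1546] rpy [-3.124 -0.     2.282] q1,6 [-0.17 -2.44] F [-0.4  0.4 -0.4] M [ 0.11 -0.05 -0.03] w 0.0335 
need [ 0.0014 -0.001   0.0026] turn -0.018
time_s: 11.9
ee_pos: [0.6186, -0.0692, 0.1546]
eef_rot: [-3.124, -0.001, 2.282]
force: [-0.8, 0.7, 1.5]
grip_width: 0.0296
t11.9 pos [ 0.6186 -0.0692  0.1546] rpy [-3.124e+00 -1.000e-03  2.282e+00] q1,6 [-0.17 -2.44] F [-0.8  0.7  1.5] M [ 0.21  0.26 -0.05] w 0.0296 
need [ 0.0012 -0.001   0.0026] turn -0.018
```

```bash
python3 -m handwheel '[[[0,0,0,0],[0,0,0,0.03],[0,0,0.0001,0.06],[0,0,0.0002,0.06]]]'
python3 d.py 0.618 -0.069 0.1546 2.282
python3 -m handwheel '[[[0,0,0.0002,0.07],[0,0,0.0002,0.07],[0,0,0.0002,0.07]]]'
python3 d.py 0.618 -0.069 0.1546 2.282
```

```text
time_s: 12.3
ee_pos: [0.6186, -0.0693, 0.1542]
eef_rot: [-3.124, 0.002, 2.129]
force: [0.0, 0.7, 1.7]
grip_width: 0.0297
t12.3 pos [ 0.6186 -0.0693  0.1542] rpy [-3.124e+00  2.000e-03  2.129e+00] q1,6 [-0.17 -2.29] F [0.  0.7 1.7] M [0.06 0.06 0.1 ] w 0.0297 
need [ 0.0006 -0.0004 -0.0004] turn -0.153
time_s: 12.6
ee_pos: [0.6187, -0.0694, 0.1537]
eef_rot: [-3.125, 0.006, 1.91]
force: [-0.2, 0.9, 2.0]
grip_width: 0.0296
t12.6 pos [ 0.6187 -0.0694  0.1537] rpy [-3.125  0.006  1.91 ] q1,6 [-0.17 -2.07] F [-0.2  0.9  2. ] M [0.09 0.04 0.06] w 0.0296 
need [ 0.0006 -0.0005 -0.0009] turn -0.372
```

```bash
python3 -m handwheel '[[[0,0,0.0002,0.08],[0,0,0.0002,0.08],[0,0,0.0002,0.08]]]' >/dev/null
python3 d.py 0.618 -0.069 0.1546 2.282
python3 -m handwheel '[[[0,0,0.0002,0.08],[0,0,0.0002,0.08],[0,0,0.0002,0.08]]]'>/dev/null
python3 d.py 0.618 -0.069 0.1546 2.282
python3 -m handwheel '[[[0,0,0.0002,0.07],[0,0,0.0002,0.07]]]'>/dev/null
python3 d.py 0.618 -0.069 0.1546 2.282
```

```text
t12.9 pos [ 0.6188 -0.0696  0.1531] rpy [-3.127  0.01   1.661] q1,6 [-0.17 -1.82] F [-0.2 -0.   0.9] M [0.08 0.03 0.04] w 0.0294 
need [ 0.0007 -0.0007 -0.0015] turn -0.621
t13.2 pos [ 0.6188 -0.0699  0.1524] rpy [-3.13   0.014  1.411] q1,6 [-0.17 -1.57] F [-1.8  0.1  0.1] M [0.16 0.06 0.08] w 0.0296 
need [ 0.0007 -0.0009 -0.0022] turn -0.871
t13.4 pos [ 0.6188 -0.07    0.152 ] rpy [-3.133  0.015  1.264] q1,6 [-0.17 -1.43] F [-0.8 -1.3  0.4] M [0.2  0.09 0.07] w 0.0294 
need [ 0.0007 -0.0011 -0.0026] turn -1.018
```

```bash
python3 -m handwheel '[[[0,0,0.0002,0.07],[0,0,0.0002,0.07]]]' >/dev/null
python3 d.py 0.618 -0.069 0.1546 2.282
python3 -m handwheel '[[[0,0,0.0002,0.07],[0,0,0.0002,0.07]]]'>/dev/null
python3 d.py 0.618 -0.069 0.1546 2.282
python3 -m handwheel '[[[0,0,0.0002,0.07],[0,0,0.0002,0.07]]]'>/dev/null
python3 d.py 0.618 -0.069 0.1546 2.282
python3 -m handwheel '[[[0,0,0.0002,0.07]]]'>/dev/null
python3 d.py 0.618 -0.069 0.1546 2.282
```

```text
t13.6 pos [ 0.6188 -0.0702  0.1517] rpy [-3.135  0.016  1.118] q1,6 [-0.17 -1.28] F [-0.3 -0.7  1.4] M [0.15 0.15 0.13] w 0.0293 
need [ 0.0007 -0.0013 -0.0029] turn -1.164
t13.8 pos [ 0.6188 -0.0703  0.1514] rpy [-3.137  0.017  0.972] q1,6 [-0.17 -1.13] F [-1.  -0.7  1. ] M [0.2  0.14 0.09] w 0.0299 
need [ 0.0006 -0.0014 -0.0032] turn -1.31
t14.0 pos [ 0.6187 -0.0705  0.1511] rpy [-3.14   0.018  0.826] q1,6 [-0.17 -0.99] F [-1.9 -0.2  1.4] M [0.25 0.13 0.1 ] w 0.0299 
need [ 0.0006 -0.0015 -0.0035] turn -1.456
t14.1 pos [ 0.6187 -0.0706  0.151 ] rpy [-3.141  0.018  0.753] q1,6 [-0.17 -0.92] F [-0.6 -0.8  1.3] M [0.2  0.21 0.11] w 0.0294 
need [ 0.0005 -0.0016 -0.0036] turn -1.529
```

```bash
m() { python3 d.py 0.618 -0.069 0.1546 2.282 | tr '\n' ' ' | sed 's/rpy.*q1,6/q/'; echo; }
python3 -m handwheel '[[[0,0,0.0002,0.07]]]' >/dev/null; m
python3 -m handwheel '[[[0,0,0.0002,0.07]]]' >/dev/null; m
python3 -m handwheel '[[[0,0,0.0002,0.07]]]' >/dev/null; m
python3 -m handwheel '[[[0,0,0.0002,0.07]]]' >/dev/null; m
python3 -m handwheel '[[[0,0,0.0002,0.07]]]' >/dev/null; m
python3 -m handwheel '[[[0,0,0.0002,0.07]]]' >/dev/null; m
```

```text
t14.2 pos [ 0.6186 -0.0706  0.1509] q [-0.17 -0.84] F [-1.4 -1.9  0.8] M [0.22 0.17 0.1 ] w 0.0296  need [ 0.0005 -0.0017 -0.0037] turn -1.602 
t14.3 pos [ 0.6186 -0.0707  0.1508] q [-0.17 -0.77] F [-1.4  0.1  2.1] M [0.22 0.2  0.15] w 0.0294  need [ 0.0004 -0.0017 -0.0038] turn -1.675 
t14.4 pos [ 0.6185 -0.0708  0.1507] q [-0.17 -0.7 ] F [-2.1 -0.3  2.6] M [0.22 0.34 0.1 ] w 0.0299  need [ 0.0004 -0.0018 -0.0039] turn -1.748 
t14.5 pos [ 0.6185 -0.0709  0.1508] q [-0.17 -0.62] F [-2.8  0.2  2. ] M [0.19 0.37 0.12] w 0.0296  need [ 0.0004 -0.0019 -0.0039] turn -1.821 
t14.6 pos [ 0.6184 -0.071   0.1507] q [-0.17 -0.55] F [-2.9 -0.2  2.3] M [0.26 0.4  0.09] w 0.0294  need [ 0.0003 -0.002  -0.0039] turn -1.894 
t14.7 pos [ 0.6183 -0.071   0.1508] q [-0.17 -0.48] F [-1.  -0.5  1.9] M [0.14 0.4  0.1 ] w 0.0295  need [ 0.0003 -0.002  -0.0039] turn -1.967
```

```bash
m() { python3 d.py 0.618 -0.069 0.1546 2.282 | tr '\n' ' ' | sed 's/rpy.*q1,6/q/'; echo; }
python3 -m handwheel '[[[0,0.001,0.0001,0.07]]]' >/dev/null; m
python3 -m handwheel '[[[0,0.0005,0.0001,0.07]]]' >/dev/null; m
python3 -m handwheel '[[[0,0,0.0001,0.07]]]' >/dev/null; m
python3 -m handwheel '[[[0,0,0.0001,0.07]]]' >/dev/null; m
python3 -m handwheel '[[[0,0,0.0001,0.07]]]' >/dev/null; m
```

```text
t14.8 pos [ 0.6184 -0.0717  0.1508] q [-0.17 -0.41] F [-3.6  2.8  2.6] M [0.91 0.64 0.03] w 0.0298  need [ 0.0002 -0.0027 -0.0039] turn -2.04 
t14.9 pos [ 0.6182 -0.0718  0.1507] q [-0.17 -0.33] F [-4.   3.1  2.4] M [0.82 0.61 0.09] w 0.0297  need [ 0.0002 -0.0028 -0.0039] turn -2.113 
t15.0 pos [ 0.6181 -0.0715  0.1507] q [-0.17 -0.26] F [-2.9  0.4  1.5] M [0.22 0.39 0.13] w 0.0295  need [ 0.0001 -0.0025 -0.0039] turn -2.186 
t15.1 pos [ 0.618  -0.0714  0.1508] q [-0.17 -0.19] F [-2.  -0.3  1.9] M [0.   0.25 0.17] w 0.0291  need [ 0.     -0.0024 -0.0039] turn -2.258 
t15.2 pos [ 0.6178 -0.0714  0.1507] q [-0.17 -0.12] F [-1.6  0.5  2.7] M [0.04 0.34 0.09] w 0.0294  need [-0.     -0.0024 -0.0039] turn -2.331
```

```bash
m() { python3 d.py 0.618 -0.069 0.1546 2.282 | tr '\n' ' ' | sed 's/rpy.*q1,6/q/'; echo; }
python3 -m handwheel '[[[0,0,0.0001,0.07]]]' >/dev/null; m
python3 -m handwheel '[[[0,0,0.0001,0.07]]]' >/dev/null; m
python3 -m handwheel '[[[0,0,0.0001,0.07]]]' >/dev/null; m
python3 -m handwheel '[[[0,0,0.0001,0.07]]]' >/dev/null; m
python3 -m handwheel '[[[0,0,0.0001,0.07]]]' >/dev/null; m
python3 -m handwheel '[[[0,0,0.0001,0.07]]]' >/dev/null; m
```

```text
t15.3 pos [ 0.6177 -0.0715  0.1507] q [-0.17 -0.04] F [-2.5 -0.4  2.4] M [0.14 0.33 0.11] w 0.0293  need [-0.0001 -0.0024 -0.0039] turn -2.404 
t15.4 pos [ 0.6176 -0.0715  0.1507] q [-0.17  0.03] F [-2.9 -0.6  1.2] M [0.14 0.34 0.07] w 0.0295  need [-0.0002 -0.0025 -0.0039] turn -2.477 
t15.5 pos [ 0.6175 -0.0714  0.1507] q [-0.17  0.1 ] F [-2.8  0.3  1.3] M [0.13 0.33 0.08] w 0.0294  need [-0.0002 -0.0024 -0.0039] turn -2.55 
t15.6 pos [ 0.6174 -0.0714  0.1507] q [-0.17  0.18] F [-2.2  0.5  2. ] M [0.13 0.33 0.1 ] w 0.0299  need [-0.0003 -0.0024 -0.0039] turn -2.623 
t15.7 pos [ 0.6173 -0.0714  0.1507] q [-0.17  0.25] F [-3.2  0.9  2.3] M [0.19 0.29 0.15] w 0.0297  need [-0.0004 -0.0024 -0.0039] turn -2.696 
t15.8 pos [ 0.6172 -0.0714  0.1507] q [-0.17  0.32] F [-2.1 -0.   1.9] M [0.22 0.4  0.13] w 0.0299  need [-0.0004 -0.0024 -0.0039] turn -2.769
```

The torque is a sawtooth with peaks near turns of 1.70 and 2.26 rad and another near 2.77, and the cap stopped sinking at about 1.68 rad. That means about two clicks. I let go, lift and check.

```bash
python3 -m handwheel '[[[0,0,0,0],[0,0,0,0],[0,0,0,0],[0,0,0,0],[0,0,0,0]]]' 0.07
python3 -m handwheel '[[[0,0,-0.01,0],[0,0,-0.03,0],[0,0,-0.03,0],[0,0,-0.03,0],[0,0,0,0]]]'
python3 d.py 0.4 0.25 0.25 1.5
```

```text
time_s: 16.3
ee_pos: [0.6173, -0.0715, 0.1505]
eef_rot: [3.125, 0.011, -0.483]
force: [-0.5, -0.5, 0.5]
grip_width: 0.0659
time_s: 16.8
ee_pos: [0.6188, -0.0704, 0.2566]
eef_rot: [3.125, 0.011, -0.481]
force: [-0.9, -0.5, 0.3]
grip_width: 0.07
t16.8 pos [ 0.6188 -0.0704  0.2566] rpy [ 3.125  0.011 -0.481] q1,6 [-0.17  0.32] F [-0.9 -0.5  0.3] M [-0.14  0.08  0.  ] w 0.07 
need [-0.3422 -0.1829  0.0075] turn -1.981
```

```bash
python3 -m handwheel '[[[-0.03,-0.016,0,0],[-0.034,-0.018,0,0],[-0.034,-0.018,0,0],[-0.034,-0.018,0,0],[-0.034,-0.018,0,0],[-0.034,-0.018,0,0],[-0.034,-0.018,0,0],[-0.034,-0.018,0,0],[-0.02,-0.01,0,0],[0,0,0,0]]]'
python3 - <<'E'
from h import *
a=shot('top','t3.png')[125:170,335:380,::-1];b=shot('scene','s3.png')[195:260,265:330,::-1]
cv2.imwrite('pics/v4.png',np.hstack([cv2.resize(i,(400,400),interpolation=cv2.INTER_CUBIC) for i in(a,b)]))
A=cv2.imread('pics/s2.png').astype(int);B=cv2.imread('pics/s3.png').astype(int)
def redc(I):
    w=I[190:215,270:300]; m=(w[:,:,2]>130)&(w[:,:,1]<60);y,x=np.nonzero(m);return x.mean()+270,y.mean()+190,m.sum()
print(redc(A),redc(B))
def yel(I):
    w=I[222:255,290:320]; m=(w[:,:,2]>150)&(w[:,:,1]>120)&(w[:,:,0]<90);y,x=np.nonzero(m);return x.mean()+290,y.mean()+222,m.sum()
print(yel(A),yel(B))
E
```

```text
time_s: 17.8
ee_pos: [0.4249, 0.2059, 0.2574]
eef_rot: [3.126, 0.011, -0.481]
force: [0.3, 0.3, 1.4]
grip_width: 0.0705
(np.float64(282.2549019607843), np.float64(207.62745098039215), np.int64(51)) (np.float64(282.3076923076923), np.float64(207.55769230769232), np.int64(52))
(np.float64(305.46938775510205), np.float64(225.6530612244898), np.int64(49)) (np.float64(305.6136363636364), np.float64(226.5), np.int64(44))
```

View pics/v4.png

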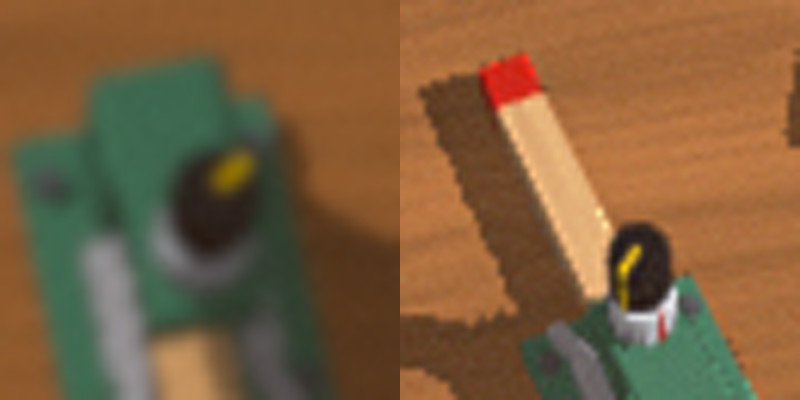

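The red end has not moved (282.3, 207.6 both before and after). The yellow line has swung clockwise, and the sunken cap and thimble show in the crop. I'm handing in.

```bash
python3 -c "
from station import ctrl
print(ctrl.hand_in(), ctrl.get_obs()['time_s'])"
```

```text
the job is handed in; nothing more can be done
the job is handed in; nothing more can be done
```

I laid the middle-sized blank on the clamp bed, red end outwards, and slid it home against the back stop. I then tightened the clamp by its cap until the clutch slipped, let go, moved clear and handed the job in at about 18 s of the 61 s allowed.

**Blank:** The slide ended against a hard contact of about 15 N where the stop was expected. The red end face measured about 207 mm out from the spindle axis (210 mm expected), and it did not move during tightening (less than 0.1 px).

**Clamp:** I turned the cap 2.77 rad clockwise. It sank about 3.9 mm and stopped sinking at about 1.68 rad. That puts the screw's start near 1.17 rad, inside the given range. After that the torque rose and fell roughly every 0.52 rad, peaking near 1.7, 2.26 and 2.75 rad. I read this as about two clicks, roughly 1 rad of slip. The vertical force on the tool stayed below about 3 N while turning.

**Checks that disagreed or are missing:**
- **Pad force and slip angle:** I could not measure either directly, so both are inferred from torque and sinking. The torque is noisy, about ±0.03 N m.
- **Cap position:** the two cameras differed by about 2 mm. The closing grip met little side force, so I accepted it.
- **Wrong correction:** one small sideways correction while turning went the wrong way, giving about 5 N of side force for two rows. It then faded.
- **Tool tilt:** the tool was about 1° off vertical after the push against the stop.
- **Bystanders:** I saw no contact with any of them, but made no separate check of their positions at the end.

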